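Scan the ticket pad with the hand scanner

ROBOT

A 6-joint arm with a two-finger parallel gripper is mounted at the origin on a cart in front of the work surface, level with it; the furniture and walls round the work are solid. World frame = base frame: x ahead of the robot, y to its left, z up, the work surface at z = 0. Lengths are in m, angles in rad, forces in N, time in s.
With the tool pointing down it reaches from about 0.35 to 0.775 m from the base axis. Payload 7.3 kg.
Tool frame: the origin (TCP) lies between the finger pads; the fingertips stand 8 mm ahead of it and the grasp point (between the pads) lies 11 mm behind it (robot.nose_length is the distance from the TCP to the fingertips, in m); z points along the fingers, y is the line along which they close (so a half turn about z gives the same grasp; the last joint's range is limited). The gripper opens to 92 mm and grips with 3 to 60 N. Pads are 19 mm wide; open, the fingers measure 130 mm over their backs; the gripper's body (75 mm by 190 mm) begins 47 mm behind the grasp point.
Start: joints at [-1.293, 0.342, 1.524, -0, 1.275, -0.146], TCP at [0.216, -0.479, 0.235] pointing down, gripper open.
Joint ranges: [-2.53, 2.53], [-0.77, 2.02], [0.04, 2.7], [-1, 4.14], [0.28, 2.66], [-3.11, 3.11]. Speed limits (rad/s): [2.57, 2.57, 3.14, 3.14, 3.14, 3.14].

INTERFACE

Orientations are given as [roll, pitch, yaw] about the fixed x, y, z axes, in that order (R = Rz(yaw) Ry(pitch) Rx(roll)).
In Python, from cell import robot gives the robot as it stands. The module is installed in compiled form; this text tells all that it offers.
- The arm moves only by the shell command python3 -m jog 'ROWS' [FORCE]. ROWS is JSON, a list that holds one entry, the list of rows, each a list of 5 numbers: the gripper's target within -1 to 1 (fully open at 1, half-way at 0, shut at -1), then the shift along the tool's x, y, z in m, then the turn about the tool's z in rad. A call has 1 to 5 rows; each row is the pose to reach, as a shift and turn from the pose commanded when the call began, along the tool's axes at that moment; what a row does not reach only later rows make up. A row lasts 1/12 s, in which the tool goes at most 41.7 mm and 7.16 degrees, less where a joint would pass 70% of its speed; a pose out of reach is approached as far as the arm can. A call with a gripper value outside its range is refused whole. The fingers move at their own pace and stop on an object; FORCE is the grip in N (left out, the last holds). Time passes only in rows, so rows that repeat a pose let the fingers close. It gives the time, the measured TCP pose, the force, the opening and the grip force at its end, in the units of the state.
- robot.observe(): the state, without advancing time (a new reading comes with each control period).
- robot.read_camera(name): name is "scene" or "top" or "wrist"; returns the picture (384x512x3 uint8, red, green, blue); there is no depth.
- robot.camera_model(name): a dict with "camera_matrix" (3x3 intrinsics, pixels), "position" and "attitude" of the camera in the world; the wrist camera has in their place "mount" (4x4, takes a point from camera to tool coordinates, whose origin is the TCP and whose axes are the flange's). Camera axes: x right, y down, z forward; pixel columns grow to the right and rows downward; lengths in m; the calibration is good to about 2 mm. The wrist camera is an equidistant fisheye: a pixel r from the principal point sees the ray r / f radians off the axis. A picture is of the moment at which its call begins: read the wrist's pose just before it. camera_model takes no time and is no camera call.
- robot.hand_in(): hands the job in; it is judged then, once.
The state is a dict: "time": time; "qpos": joint angles; "qvel": joint speeds; "joint_efforts": joint torques, N m; "tool_pos": TCP position; "tool_rot": TCP orientation; "contact_force": force on the tool from outside, world axes, zero at the start; "torque": the same for the moment, N m; "opening": finger opening in m; "grip_force": force on a finger pad.
Only numpy, scipy, OpenCV 4.12 (cv2) and the standard library are available. Lean on these libraries where they do the work, as an engineer would, in place of code of your own. Each camera call takes 0.05 s, during which the arm holds its last target. There are 200 camera calls.

TASK

Draw the cordless hand scanner up out of its leaning cradle until its handle is clear of the socket, and turn it so that its window looks down at the middle of the ticket pad from about 10 cm above it, pointing straight down to within 25 degrees or so. Finish while the gripper is still holding it there, motionless and clear of cradle and pad; do not shift the pad, the mug, the stapler or the box cutter.

Things in the scene. Friction and masses are not known exactly. Their poses are not given: they have to be found in the camera images.
- scanner_grip (a point): Centre of the head of a pistol-shaped grey barcode scanner (loose, about 0.2 kg); grip here across the 44 mm width. Head 46 mm high, from 60 mm in front to 47 mm behind this point (nose bezel 50 mm wide, front 14 mm). Axes fixed to it: x from window to rear (beam leaves along -x), y across, z up the handle. Black handle below, 34 x 30 mm, 105 mm long, its axis at x = +24 mm.
- scanner_window (a point): Middle of the amber scanning window at the scanner's nose, 60 mm in front (-x) of scanner_grip; same axes. The beam leaves along -x.
- scanner_foot (a point): Centre of the lower end of the scanner's handle: 24 mm behind (+x) and 128 mm below (-z) scanner_grip; same axes. While docked it rests on the socket's floor.
- cradle: Charging cradle, fixed: black base 135 x 88 x 18 mm (x -80 to +56). Origin on worktop, x to rear, z up. Grey socket 46 x 42 mm, 55 mm deep, 1.5 mm play each side of the handle, floor at (15, 0, 30) mm. Its axis leans 25 deg: out of it is (-0.423, 0, 0.906). The docked scanner leans with it, its nose to -x, 25 deg below level (to 4 deg more by play).
- cradle_mouth (a point): Centre of the socket's mouth, 55 mm up the socket's axis from its floor.
- ticket_face (a point): Centre of the top face of the white ticket pad with a green panel (loose, 60 x 85 mm, 19 mm thick, lying flat on the worktop); z up.
- mug: Navy mug, 68 mm across, 90 mm with its handle, 62 mm high; bystander standing behind the work. Origin at the centre of its underside.
- stapler: Red stapler, 120 x 32 x 44 mm, bystander on the worktop. Origin at the centre of its underside.
- box_cutter: Yellow box cutter, 131 x 18 x 14 mm, bystander lying on the worktop. Origin at the centre of its underside.
Not all that is in view belongs to the job. What is meant by the part that bears ticket_face is not pink, and is the larger of those in its own colour.

How it is judged:
On the way:
1. the scanner's handle is drawn clear out of the cradle's socket, held by the fingers (z of scanner_foot in the frame of cradle above 0.09 m and contact force between scanner and cradle below 0.1 N and contact force between the fingers and scanner above 1 N), for 0.1 s.
At the end, for the whole second after the job is handed in: Scanner held at rest in the gripper, clear of cradle and pad; beam within 0.5 rad of straight down; middle of the pad's top 60-150 mm ahead of the window, at most 28 mm off the beam in y and z; window over 70 mm, handle end over 50 mm above the worktop; pad moved under 20 mm (angle between scanner_window's own x axis and vertical below 0.5 rad and y of ticket_face in the frame of scanner_window between -0.028 and 0.028 m and z of ticket_face in the frame of scanner_window between -0.028 and 0.028 m and x of ticket_face in the frame of scanner_window between -0.15 and -0.06 m and height (world z) of scanner_window above 0.07 m and height (world z) of scanner_foot above 0.05 m and contact force between the fingers and scanner above 1 N and contact force between scanner and cradle below 0.1 N and contact force between scanner and ticket_pad below 0.1 N and linear speed of scanner below 0.02 m/s and angular speed of scanner below 0.1 rad/s and distance of ticket_face from where it was at the start of the episode below 0.02 m); the arm keeps its last pose, push and grip.
It fails at once if the ticket pad is shifted by more than 20 mm (distance of ticket_face from where it was at the start of the episode above 0.02 m).
It fails at once if the mug is shifted by more than 30 mm (distance of mug from where it was at the start of the episode above 0.03 m).
It fails at once if the stapler is shifted by more than 30 mm (distance of stapler from where it was at the start of the episode above 0.03 m).
It fails at once if the box cutter is shifted by more than 30 mm (distance of box_cutter from where it was at the start of the episode above 0.03 m).
It also fails if it takes over 40 s, if anything falls off the work surface, if the arm or the gripper's body presses on something with over 40 N, if the wrist force passes 120 N, or if a joint passes its speed limit or range.

## Working session

There is one attempt and no reset: what is moved stays moved. The work goes in short steps, Python scripts to look and compute and a shell command to move; the robot and the scene stay as the last step left them, time stands still between calls to the robot, and variables do not carry over. Pictures are saved under pics/ and viewed, at most 10 in all, crops included, and the job is handed in when it is done.

```bash
mkdir -p pics
python3 - <<'E'
from cell import robot
import cv2
for n in("scene","top"):
    cv2.imwrite(f"pics/{n}0.png",robot.read_camera(n)[:,:,::-1]); m=robot.camera_model(n); print(n,m)
print(robot.camera_model("wrist")); print(robot.observe())
E
```

```text
scene {'camera_matrix': array([[455.56936876,   0.        , 261.35893263],
       [  0.        , 455.56936876, 191.83367259],
       [  0.        ,   0.        ,   1.        ]]), 'position': array([-0.08574743,  0.46030284,  0.92265312]), 'attitude': array([-2.33396682, -0.01143884, -2.2570336 ])}
top {'camera_matrix': array([[360.65048927,   0.        , 256.19451746],
       [  0.        , 360.65048927, 193.75278232],
       [  0.        ,   0.        ,   1.        ]]), 'position': array([ 0.43329586, -0.10467051,  0.93179258]), 'attitude': array([-2.97215258,  0.01665029, -1.5461003 ])}
{'camera_matrix': array([[297.31863964,   0.        , 251.57354992],
       [  0.        , 297.31863964, 186.89425404],
       [  0.        ,   0.        ,   1.        ]]), 'mount': array([[ 4.06313865e-04, -9.67697423e-01, -2.52114125e-01,
         6.85580862e-02],
       [ 9.99999874e-01,  4.67897009e-04, -1.84316986e-04,
         2.89949558e-04],
       [ 2.96326518e-04, -2.52114019e-01,  9.67697491e-01,
        -1.49138161e-01],
       [ 0.00000000e+00,  0.00000000e+00,  0.00000000e+00,
         1.00000000e+00]])}
{'time': 0.1, 'qpos': array([-1.29294964e+00,  3.42651043e-01,  1.52488793e+00,  2.38411685e-05,
        1.27540496e+00, -1.45969726e-01]), 'qvel': array([-0.00071915, -0.0027538 , -0.00267562,  0.00070001, -0.00160343,
       -0.00055113]), 'joint_efforts': array([ 1.64631252e-03, -4.32003415e+01, -2.44696105e+01,  7.19140680e-02,
        5.26721345e-02, -4.11234601e-05]), 'tool_pos': array([ 0.21584986, -0.47820446,  0.23412721]), 'tool_rot': array([-3.14025906e+00, -2.19103344e-04,  4.23809309e-01]), 'contact_force': array([-0.41403986,  0.16314348, -0.31235226]), 'torque': array([ 0.04264097, -0.00642177, -0.05097269]), 'grip_force': 0.0, 'opening': 0.09186676261498146}
```

View pics/scene0.png

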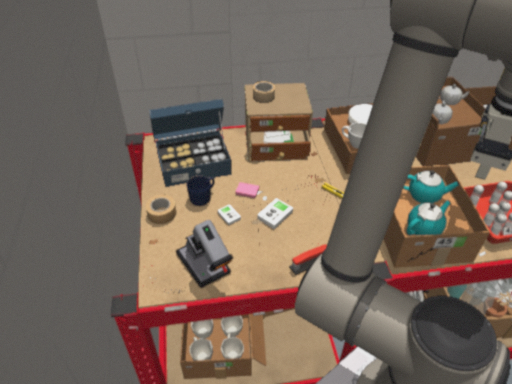

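View pics/top0.png

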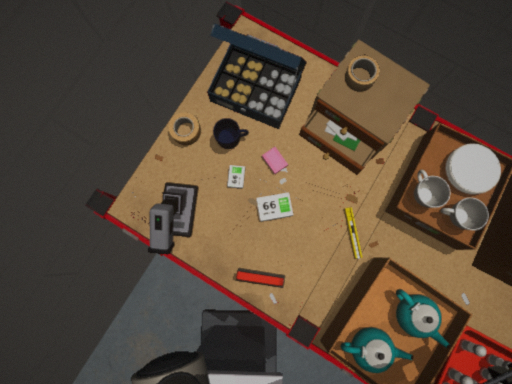

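The scene view shows the scanner and cradle at about (205,250) and two white/green pads. The top view shows the scanner head at about (161,228), the cradle base at (180,208), the large pad at (274,207), the small decoy pad at (236,177), the stapler at (260,278) and the mug at (228,133).

```bash
cat > h.py <<'E'
import numpy as np,cv2
from scipy.spatial.transform import Rotation as R
from cell import robot
def cam(n):
    m=robot.camera_model(n); return m["camera_matrix"],np.array(m["position"]),R.from_euler("xyz",m["attitude"]).as_matrix()
def px2w(n,u,v,z):
    K,p,A=cam(n); d=A@np.linalg.inv(K)@[u,v,1]; return p+d*(z-p[2])/d[2]
def w2px(n,P):
    K,p,A=cam(n); q=(np.atleast_2d(P)-p)@A@K.T; return q[:,:2]/q[:,2:]
E
python3 - <<'E'
from h import *
t=cv2.imread("pics/top0.png"); s=cv2.imread("pics/scene0.png")
a=cv2.resize(t[160:270,130:310],None,fx=4.4,fy=4.4,interpolation=cv2.INTER_CUBIC)
cv2.imwrite("pics/c1.png",a)
b=cv2.resize(s[190:290,165:300],None,fx=5.9,fy=5.9,interpolation=cv2.INTER_CUBIC)
cv2.imwrite("pics/c2.png",b)
# pad: white/green blob
hsv=cv2.cvtColor(t,cv2.COLOR_BGR2HSV)
print("pad rough",px2w("top",274,207,.019),px2w("top",162,228,.12),px2w("top",180,208,.018))
E
```

```text
pad rough [ 0.55578761 -0.13186356  0.019     ] [0.48877256 0.12293396 0.12      ] [0.54792885 0.10873459 0.018     ]
```

View pics/c1.png

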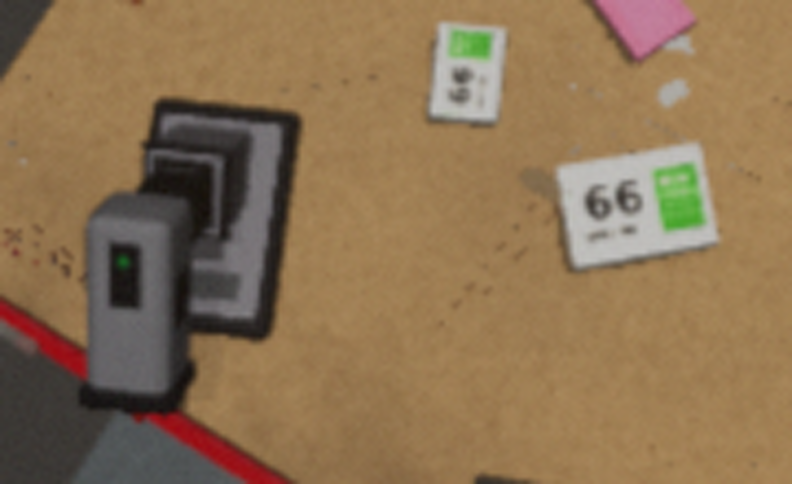

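View pics/c2.png

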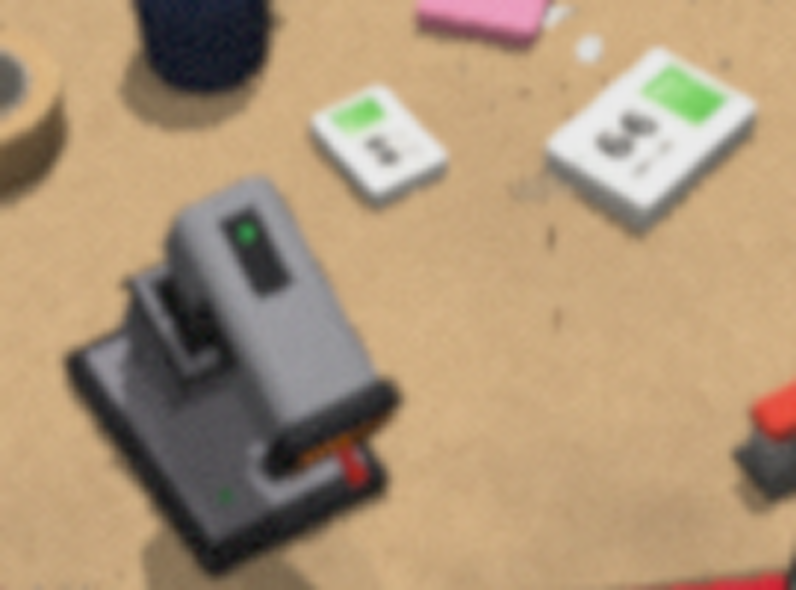

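```bash
cat >> h.py <<'E'
T=lambda p:np.array(p)/4.4+[130,160]-.4
S=lambda p:np.array(p)/5.9+[165,190]-.4
E
python3 - <<'E'
from h import *
from scipy.optimize import least_squares
def fit(P,tp,sp,z,x0):
    # P dict corner local; tp/sp lists (local xy, crop px)
    def res(q):
        c,s=np.cos(q[2]),np.sin(q[2]); M=np.array([[c,-s],[s,c]]); r=[]
        for n,l,f in(("top",tp,T),("scene",sp,S)):
            for loc,p in l:
                w=np.r_[M@np.array(loc)+q[:2],z]; r+=list((w2px(n,w)[0]-f(p)))
        return r
    o=least_squares(res,x0); print(o.x.round(4),np.round(o.fun,1)); return o.x
a,b,h=.056,-.080,.044
fit(0,[((a,h),(158,102)),((a,-h),(300,117)),((b,-h),(267,338))],[((a,h),(70,360)),((b,h),(215,572)),((b,-h),(383,480))],.015,[.55,.11,0])
L,W=.0425,.03
fit(0,[((-L,W),(556,166)),((L,W),(700,143)),((L,-W),(716,238)),((-L,-W),(572,262))],[((L,W),(660,47)),((L,-W),(755,108)),((-L,-W),(640,222)),((-L,W),(548,148))],.019,[.555,-.13,-1.5])
E
```

```text
[ 0.556   0.1167 -0.1039] [-1.2 -1.  -0.2 -0.3 -1.   1.8 -1.1 -1.8 -0.6  0.1  3.  -0.8]
[ 0.5581 -0.13   -1.389 ] [-1.  -0.1 -1.  -0.1 -0.6  1.3 -0.9  1.1  0.  -0.5  0.7 -1.   0.9 -3.1
 -0.5 -1.2]
```

```bash
cat >> h.py <<'E'
CR=np.array([.556,.1167,0]); CY=-.104; RC=R.from_euler("z",CY).as_matrix()
RS=np.array([[.906,0,-.423],[0,1,0],[.423,0,.906]])
def s2w(p): # docked scanner-grip coords (m) -> world
    return (np.array([-.0609,0,.1358])+np.atleast_2d(p)@RS.T)@RC.T+CR
def tool(d): # world shift -> tool axes
    o=robot.observe(); return R.from_euler("xyz",o["tool_rot"]).inv().apply(d)
E
python3 - <<'E'
from h import *
out=[]
for n,c,f,o in(("top","c1",4.4,(130,160)),("scene","c2",5.9,(165,190))):
    im=cv2.imread(f"pics/{c}.png")
    for z in(-.023,.023):
        q=w2px(n,s2w([[x,y,z] for x,y in((-.06,.022),(-.06,-.022),(.047,-.022),(.047,.022))]))
        q=((q+.4-o)*f).astype(int); cv2.polylines(im,[q],True,(0,0,255) if z>0 else (255,0,0),1)
    out.append(cv2.resize(im[:,:430],(395,int(im.shape[0]*395/430))))
h=min(i.shape[0] for i in out); cv2.imwrite("pics/ov.png",np.hstack([i[:h] for i in out]))
o=robot.observe()
g=s2w([[.013,0,0]])[0]; tcp=g-[0,0,.007]; print("tcp target",tcp,"shift",tcp-o["tool_pos"],"tool",tool(tcp-o["tool_pos"]))
E
```

```text
tcp target [0.50714341 0.12179948 0.134299  ] shift [ 0.29129355  0.60000394 -0.09982821] tool [ 0.5122437  -0.42699704  0.10050997]
```

View pics/ov.png

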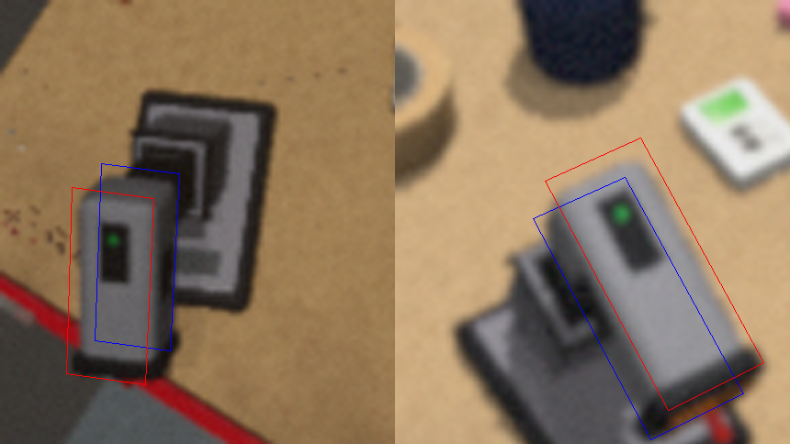

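The predicted head box matches in yaw and is off by only a few mm, which fits slightly more lean. I'll move over it and look from close by.

```bash
python3 -m jog '[[[1,0.03,-0.025,-0.01,0],[1,0.06,-0.05,-0.02,0],[1,0.09,-0.075,-0.03,0],[1,0.12,-0.1,-0.036,0],[1,0.15,-0.125,-0.036,0]]]'
python3 -m jog '[[[1,0.03,-0.025,0,0],[1,0.06,-0.05,0,0],[1,0.09,-0.075,0,0],[1,0.12,-0.1,0,0],[1,0.15,-0.125,0,0]]]'
python3 -m jog '[[[1,0.03,-0.025,0,0.1],[1,0.06,-0.05,0,0.2],[1,0.09,-0.075,0,0.3],[1,0.12,-0.1,0,0.4],[1,0.15,-0.125,0,0.528]]]'
python3 -m jog '[[[1,0,0,0,0],[1,0,0,0,0],[1,0,0,0,0]]]'
python3 - <<'E'
from h import *
print(robot.observe())
print(tool(np.array([.500,.119,.27])-robot.observe()["tool_pos"]))
E
```

```text
time: 0.52
tool_pos: [0.3018, -0.3016, 0.2717]
tool_rot: [3.14, -0.0, 0.423]
contact_force: [1.6, -0.4, 0.5]
opening: 0.0919
grip_force: 0.0
time: 0.93
tool_pos: [0.3868, -0.1254, 0.2707]
tool_rot: [-3.142, 0.0, 0.423]
contact_force: [1.0, -0.1, -0.3]
opening: 0.0918
grip_force: 0.0
time: 1.35
tool_pos: [0.4668, 0.0385, 0.2705]
tool_rot: [3.141, 0.0, -0.076]
contact_force: [-0.3, -0.6, -0.3]
opening: 0.0919
grip_force: 0.0
time: 1.6
tool_pos: [0.466, 0.0363, 0.2703]
tool_rot: [3.141, 0.001, -0.069]
contact_force: [0.5, -0.0, -0.5]
opening: 0.0918
grip_force: 0.0
{'time': 1.6, 'qpos': array([-8.61322921e-02,  2.08587902e-01,  1.60875977e+00, -5.94816448e-04,
        1.32553401e+00,  1.55397095e+00]), 'qvel': array([-0.03002567, -0.01464397,  0.00828647,  0.00093887,  0.000338  ,
        0.00249918]), 'joint_efforts': array([  1.03071716, -36.29910707, -25.28646469,   0.11728699,
        -0.09852461,   0.07614575]), 'tool_pos': array([0.4660428 , 0.03626379, 0.27030766]), 'tool_rot': array([ 3.14103759e+00,  1.29858843e-03, -6.91624800e-02]), 'contact_force': array([ 0.4632299 , -0.04510379, -0.46920416]), 'torque': array([ 0.06132725,  0.02645009, -0.03664279]), 'grip_force': 0.0, 'opening': 0.09181618339963411}
[ 0.02815871 -0.08488523  0.00022398]
```

```bash
python3 -m jog '[[[1,0.014,-0.04,0,0.035],[1,0.028,-0.08,0,0.035],[1,0.028,-0.085,0,0.035],[1,0.028,-0.085,0,0.035],[1,0.028,-0.085,0,0.035]]]'
cat >> h.py <<'E'
def wpose(o):
    M=np.eye(4); M[:3,:3]=R.from_euler("xyz",o["tool_rot"]).as_matrix(); M[:3,3]=o["tool_pos"]
    return M@np.array(robot.camera_model("wrist")["mount"])
def wproj(C,P):
    K=robot.camera_model("wrist")["camera_matrix"]; q=(np.atleast_2d(P)-C[:3,3])@C[:3,:3]
    r=np.hypot(q[:,0],q[:,1]); th=np.arctan2(r,q[:,2]); return np.c_[K[0,2]+K[0,0]*th*q[:,0]/r,K[1,2]+K[1,1]*th*q[:,1]/r]
E
python3 - <<'E'
from h import *
import pickle
o=robot.observe(); im=robot.read_camera("wrist")[:,:,::-1].copy()
pickle.dump(wpose(o),open("C1.pkl","wb")); cv2.imwrite("pics/w1.png",im)
C=wpose(o); b=cv2.resize(im,None,fx=1.5,fy=1.5,interpolation=cv2.INTER_CUBIC)
for z in(-.023,.023):
    q=wproj(C,s2w([[x,y,z] for x,y in((-.06,.022),(-.06,-.022),(.047,-.022),(.047,.022))]))
    cv2.polylines(b,[(q*1.5).astype(int)],True,(0,0,255) if z>0 else (255,0,0),1)
cv2.imwrite("pics/w1b.png",b)
E
```

```text
time: 2.02
tool_pos: [0.5001, 0.118, 0.2705]
tool_rot: [3.141, 0.001, -0.106]
contact_force: [-0.1, -1.0, -0.3]
opening: 0.0918
grip_force: 0.0
```

View pics/w1b.png

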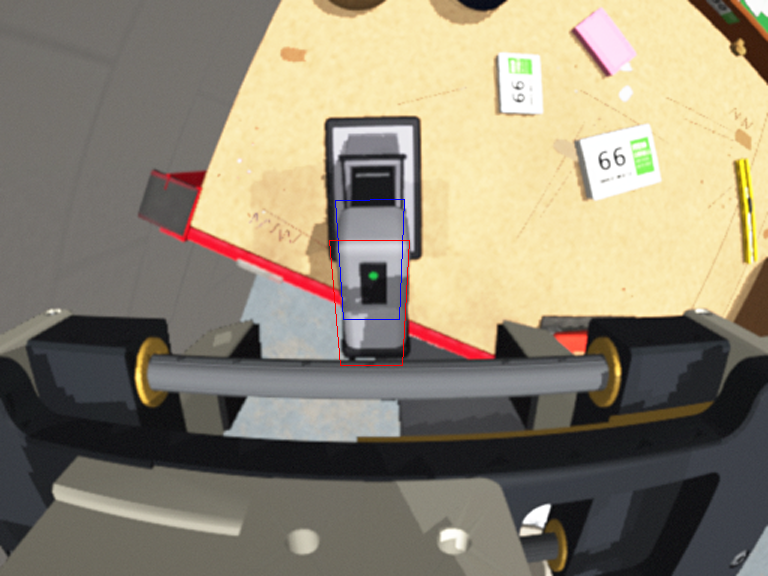

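Run:
```python
from h import *
import pickle
from scipy.optimize import least_squares
C=pickle.load(open("C1.pkl","rb"))
W=np.array([(326,118),(420,118),(421,258),(328,259)])/1.5-.17
loc=np.array([(.056,.044),(.056,-.044),(-.08,-.044),(-.08,.044)])
def w(q,l,z): c,s=np.cos(q[2]),np.sin(q[2]); return np.c_[l@np.array([[c,s],[-s,c]])+q[:2],np.full(len(l),z)]
tp=[(158,102),(300,117),(267,338)]; sp=[(70,360),(215,572),(383,480)]
for z in(.010,.018):
  f=lambda q:(wproj(C,w(q,loc,z))-W).ravel()
  o=least_squares(f,[.556,.117,-.1]); print("wrist",z,o.x.round(4),o.fun.round(1))
  g=lambda q:np.r_[f(q),(w2px("top",w(q,loc[:3],z))-np.array([T(p) for p in tp])).ravel(),(w2px("scene",w(q,loc[[0,3,2]],z))-np.array([S(p) for p in sp])).ravel()]
  o=least_squares(g,[.556,.117,-.1]); print("all",z,o.x.round(4),o.fun.round(1))
# scanner: nose bezel top corners and rear top edge in wrist; midline
for u,v in((375,355),(373,207),(374,275)):
    p=np.array([u,v])/1.5-.17; K=robot.camera_model("wrist")["camera_matrix"]
    d=p-K[:2,2]; r=np.hypot(*d); th=r/K[0,0]; ray=C[:3,:3]@np.r_[np.sin(th)*d/r,np.cos(th)]
    for z in(.10,.14,.18): print(u,v,z,(C[:3,3]+ray*(z-C[2,3])/ray[2]).round(4))
```

```text
wrist 0.01 [ 0.5606  0.1154 -0.0979] [-0.9 -1.4  1.1 -2.1  0.1  1.9 -0.2  1.7]
all 0.01 [ 0.5598  0.1157 -0.0993] [-1.  -0.9  1.  -1.4 -0.2  2.5 -0.4  2.3 -0.3 -2.   0.5 -1.4 -0.   0.3
 -1.4 -1.5 -0.8  0.   2.6 -0.9]
wrist 0.018 [ 0.5609  0.1153 -0.0979] [-1.6 -2.3  1.7 -3.   0.7  2.9 -0.8  2.7]
all 0.018 [ 0.5593  0.1157 -0.1004] [-1.6 -1.2  1.7 -1.7  0.3  4.1 -1.   3.8 -1.1 -2.4 -0.  -1.8 -0.7  0.4
 -1.7 -3.4 -1.  -1.8  2.6 -2.7]
375 355 0.1 [0.4257 0.1281 0.1   ]
375 355 0.14 [0.4435 0.126  0.14  ]
375 355 0.18 [0.4614 0.1239 0.18  ]
373 207 0.1 [0.5398 0.1173 0.1   ]
373 207 0.14 [0.5434 0.1165 0.14  ]
373 207 0.18 [0.547  0.1157 0.18  ]
374 275 0.1 [0.4898 0.1219 0.1   ]
374 275 0.14 [0.4996 0.1206 0.14  ]
374 275 0.18 [0.5095 0.1192 0.18  ]
```

```bash
python3 -m jog '[[[1,0.008,-0.003,0.035,0],[1,0.008,-0.003,0.07,0],[1,0.008,-0.003,0.1,0],[1,0.008,-0.003,0.125,0],[1,0.008,-0.003,0.1375,0]]]'
python3 -m jog '[[[-1,0,0,0,0],[-1,0,0,0,0],[-1,0,0,0,0],[-1,0,0,0,0],[-1,0,0,0,0]]]' 15
python3 -m jog '[[[-1,0,0,0,0],[-1,0,0,0,0],[-1,0,0,0,0]]]'
python3 - <<'E'
from h import *
cv2.imwrite("pics/g1.png",cv2.resize(robot.read_camera("scene")[170:300,130:300,::-1],None,fx=4.4,fy=4.4,interpolation=cv2.INTER_CUBIC))
E
```

```text
time: 2.48
tool_pos: [0.5067, 0.1192, 0.1304]
tool_rot: [3.14, 0.005, -0.109]
contact_force: [0.6, -0.2, -0.6]
opening: 0.092
grip_force: 0.0
time: 2.9
tool_pos: [0.5095, 0.1211, 0.1346]
tool_rot: [-3.141, -0.002, -0.107]
contact_force: [-0.2, 0.7, 0.3]
opening: 0.063
grip_force: 0.0
time: 3.15
tool_pos: [0.5088, 0.1213, 0.1336]
tool_rot: [3.141, -0.001, -0.106]
contact_force: [-1.4, -1.6, 2.4]
opening: 0.0441
grip_force: 14.9
```

View pics/g1.png

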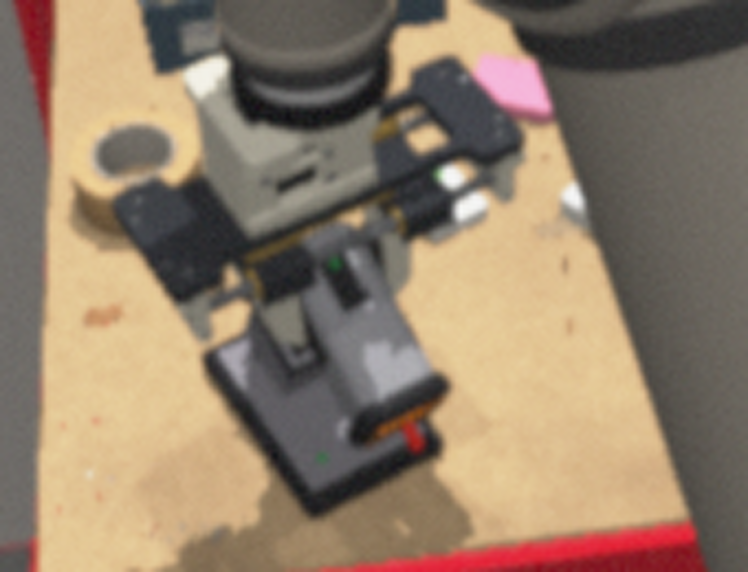

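The picture shows the fingers across the scanner head, with the opening at 44 mm. I'll draw it out until only about 8 mm of handle is left in the mouth. The tool can't tilt, so I'll pivot the scanner in a light grip by levering the handle against the front lip.

```bash
python3 -m jog '[[[-1,-0.004,0,-0.0085,0],[-1,-0.008,0,-0.017,0],[-1,-0.012,0,-0.0255,0],[-1,-0.016,0,-0.034,0],[-1,-0.0205,0,-0.0425,0]]]' 30
python3 -m jog '[[[-1,0,0,0,0],[-1,0,0,0,0]]]' 30
python3 - <<'E'
from h import *
cv2.imwrite("pics/g2.png",cv2.resize(robot.read_camera("scene")[170:300,130:300,::-1],None,fx=4.4,fy=4.4,interpolation=cv2.INTER_CUBIC))
E
```

```text
time: 3.62
tool_pos: [0.4878, 0.1237, 0.1769]
tool_rot: [-3.142, -0.0, -0.106]
contact_force: [-1.4, -0.3, -1.8]
opening: 0.044
grip_force: 29.8
time: 3.78
tool_pos: [0.4884, 0.1237, 0.1765]
tool_rot: [-3.141, -0.001, -0.106]
contact_force: [0.5, 0.2, -1.3]
opening: 0.044
grip_force: 29.8
```

View pics/g2.png

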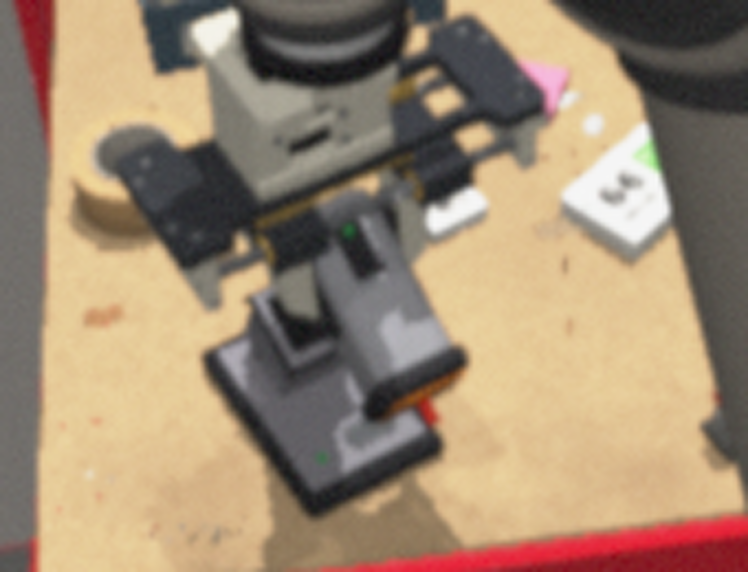

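The scanner rose as expected, with its handle foot still just inside the mouth. Next I'll lower the grip force and start the pivot.

```bash
python3 -m jog '[[[-1,-0.005,0,0.002,0],[-1,-0.010,0,0.005,0],[-1,-0.016,0,0.008,0],[-1,-0.022,0,0.012,0],[-1,-0.028,0,0.016,0]]]' 8
python3 -m jog '[[[-1,-0.005,0,0.004,0],[-1,-0.009,0,0.0085,0],[-1,-0.013,0,0.012,0],[-1,-0.018,0,0.017,0],[-1,-0.0225,0,0.022,0]]]'
python3 - <<'E'
from h import *
cv2.imwrite("pics/g3.png",cv2.resize(robot.read_camera("scene")[170:300,130:300,::-1],None,fx=4.4,fy=4.4,interpolation=cv2.INTER_CUBIC))
E
```

```text
time: 4.25
tool_pos: [0.4598, 0.1266, 0.1592]
tool_rot: [3.141, 0.0, -0.106]
contact_force: [2.1, 1.1, 1.1]
opening: 0.0439
grip_force: 8.0
time: 4.67
tool_pos: [0.4378, 0.129, 0.1373]
tool_rot: [3.142, -0.0, -0.107]
contact_force: [0.6, -1.0, -0.5]
opening: 0.0439
grip_force: 8.0
```

View pics/g3.png

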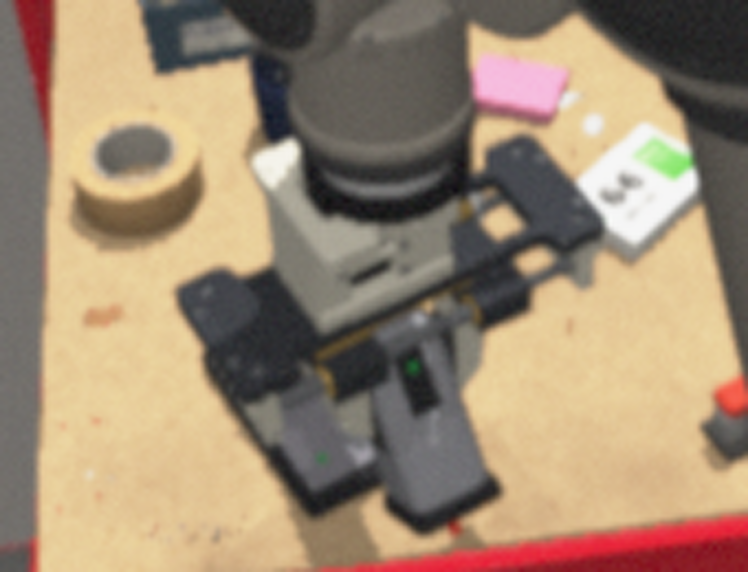

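The pivot is working: the window is no longer visible and the nose points steeply down. I'll continue to about 80°, then tighten the grip and lift.

```bash
python3 -m jog '[[[-1,-0.004,0,0.005,0],[-1,-0.007,0,0.011,0],[-1,-0.010,0,0.016,0],[-1,-0.013,0,0.0215,0],[-1,-0.016,0,0.027,0]]]'
python3 -m jog '[[[-1,-0.002,0,0.005,0],[-1,-0.0035,0,0.01,0],[-1,-0.005,0,0.015,0],[-1,-0.0065,0,0.02,0],[-1,-0.0065,0,0.02,0]]]'
python3 -m jog '[[[-1,0,0,0,0],[-1,0,0,0,0],[-1,0,0,0,0],[-1,0,0,-0.01,0],[-1,0,0,-0.02,0]]]' 50
python3 -m jog '[[[-1,0,0,-0.03,0],[-1,0,0,-0.06,0],[-1,0,0,-0.09,0],[-1,0,0,-0.115,0],[-1,0,0,-0.115,0]]]'
python3 - <<'E'
from h import *
a=robot.read_camera("scene")[90:300,100:330,::-1]; b=robot.read_camera("top")[130:340,60:290,::-1]
cv2.imwrite("pics/g4.png",cv2.resize(np.hstack([a,b]),None,fx=1.73,fy=1.73,interpolation=cv2.INTER_CUBIC))
o=robot.observe(); print(o["tool_pos"],o["grip_force"],o["opening"],o["contact_force"])
E
```

```text
time: 5.13
tool_pos: [0.4219, 0.1307, 0.1101]
tool_rot: [3.142, 0.0, -0.106]
contact_force: [0.8, 0.3, -0.3]
opening: 0.0439
grip_force: 8.0
time: 5.55
tool_pos: [0.4152, 0.1312, 0.0898]
tool_rot: [3.141, 0.001, -0.106]
contact_force: [-0.7, -0.3, -0.5]
opening: 0.0441
grip_force: 8.0
time: 5.97
tool_pos: [0.4155, 0.1312, 0.1107]
tool_rot: [3.141, 0.001, -0.107]
contact_force: [-0.2, -0.0, -1.6]
opening: 0.0438
grip_force: 50.0
time: 6.38
tool_pos: [0.4183, 0.1317, 0.2307]
tool_rot: [-3.139, -0.01, -0.106]
contact_force: [1.6, -0.3, -0.8]
opening: 0.0436
grip_force: 50.0
[0.41607395 0.13132797 0.22633249] 49.99992549419403 0.043735015421914145 [-0.36852849 -0.11524896 -1.59523996]
```

View pics/g4.png

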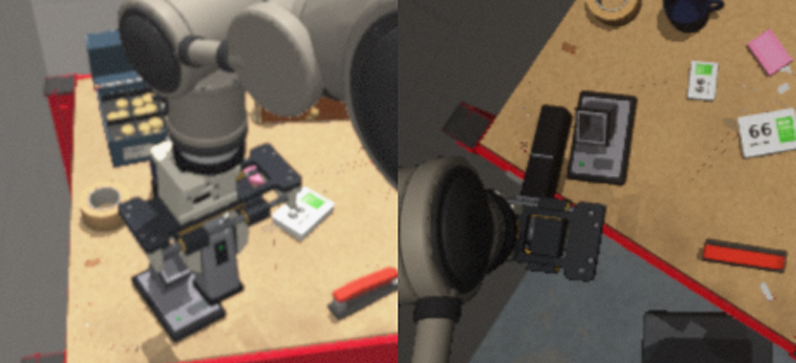

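The handle now lies nearly level to the rear and the nose points down, clear of the cradle. I'll carry it over the pad.

```bash
python3 -m jog '[[[-1,0.01,0.012,0,0],[-1,0.03,0.037,0,0],[-1,0.052,0.064,0,0],[-1,0.074,0.091,0,0],[-1,0.096,0.118,0,0]]]'
python3 -m jog '[[[-1,0.022,0.027,0.005,0],[-1,0.044,0.054,0.01,0],[-1,0.066,0.081,0.016,0],[-1,0.085,0.108,0.022,0],[-1,0.103,0.126,0.026,0]]]'
python3 -m jog '[[[-1,0,0,0,0],[-1,0,0,0,0],[-1,0,0,0,0]]]'
cat >> h.py <<'E'
def box(o,phi,yaw,n):
    c,s=np.cos(phi),np.sin(phi); M=R.from_euler("z",yaw).as_matrix()@np.array([[c,0,-s],[0,1,0],[s,0,c]])
    G=np.array(o["tool_pos"])+[0,0,.007]; W=lambda p:(np.atleast_2d(p)-[.013,0,0])@M.T+G
    return W
E
python3 - <<'E'
from h import *
o=robot.observe(); yaw=o["tool_rot"][2]; print(o["tool_pos"],yaw)
C=wpose(o); w=robot.read_camera("wrist")[:,:,::-1].copy(); t=robot.read_camera("top")[:,:,::-1].copy()
w=cv2.resize(w,None,fx=1.5,fy=1.5); t=cv2.resize(t,None,fx=2,fy=2)
for phi,col in((65,(255,0,0)),(80,(0,0,255))):
    W=box(o,np.radians(phi),yaw,0); P=W([(x,y,-.128) for x,y in((.007,.015),(.041,.015),(.041,-.015),(.007,-.015))])
    cv2.polylines(w,[(wproj(C,P)*1.5).astype(int)],True,col,1); cv2.polylines(t,[(w2px("top",P)*2).astype(int)],True,col,1)
p=(w2px("top",[.57,-.13,.1])[0]*2).astype(int); t=t[p[1]-190:p[1]+190,p[0]-150:p[0]+150]
w=w[:380,150:650]; cv2.imwrite("pics/f1.png",np.hstack([w,t]))
print(np.hstack([w,t]).shape)
E
```

```text
time: 6.9
tool_pos: [0.4985, 0.0026, 0.2239]
tool_rot: [-3.141, 0.003, -0.106]
contact_force: [0.6, 0.0, -2.1]
opening: 0.0439
grip_force: 50.0
time: 7.32
tool_pos: [0.5873, -0.135, 0.1966]
tool_rot: [-3.141, 0.004, -0.108]
contact_force: [-0.1, -0.2, -2.0]
opening: 0.0437
grip_force: 50.0
time: 7.57
tool_pos: [0.5868, -0.1318, 0.1981]
tool_rot: [-3.141, 0.003, -0.107]
contact_force: [-0.4, 1.2, -1.8]
opening: 0.0441
grip_force: 50.0
[ 0.58675254 -0.13178956  0.1980868 ] -0.10655615698352205
(380, 800, 3)
```

View pics/f1.png

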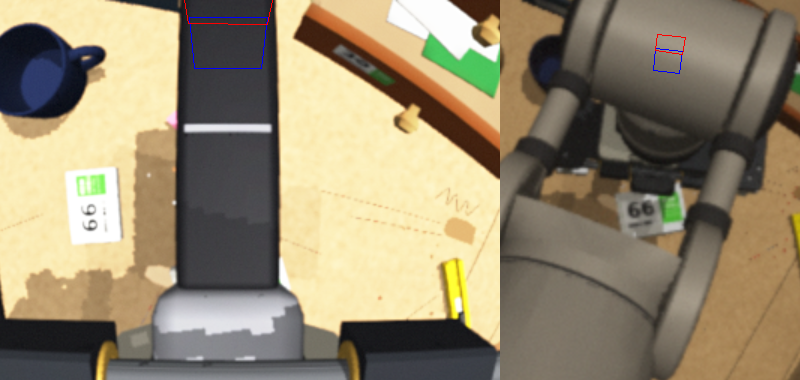

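Run:
```python
from h import *
o=robot.observe(); yaw=o["tool_rot"][2]; C=wpose(o)
w=robot.read_camera("wrist").astype(int).sum(2)
for v in(3,20,45,70,110,150,180):
    r=w[v]; d=np.where(r<200)[0]; d=d[(d>205)&(d<300)]; print(v,d.min(),d.max()+1,d.max()+1-d.min())
for hw in(.015,.017):
  for phi in(75,80,85,90,95,100):
    W=box(o,np.radians(phi),yaw,0); z=np.linspace(-.128,-.023,60)
    a=wproj(C,W(np.c_[0*z+.041,0*z+hw,z])); b=wproj(C,W(np.c_[0*z+.041,0*z-hw,z]))
    print(hw,phi,"foot v",a[0].round(0),"head v",a[-1].round(0),[round(float(np.interp(v,a[:,1],b[:,0]-a[:,0])),1) for v in(3,20,45,70,110,150,180)])
```

```text
3 206 283 77
20 220 300 80
45 219 285 66
70 219 285 66
110 217 286 69
150 217 286 69
180 218 286 68
0.015 75 foot v [222.  -7.] head v [217. 204.] [60.5, 62.2, 64.3, 66.1, 68.2, 69.5, 69.9]
0.015 80 foot v [220. -15.] head v [217. 210.] [65.7, 67.1, 68.7, 70.0, 71.4, 71.8, 71.6]
0.015 85 foot v [218. -24.] head v [216. 217.] [71.3, 72.3, 73.5, 74.3, 74.8, 74.4, 73.5]
0.015 90 foot v [214. -31.] head v [216. 224.] [77.6, 78.2, 78.8, 79.0, 78.6, 77.3, 75.7]
0.015 95 foot v [211. -37.] head v [216. 231.] [84.6, 84.9, 84.9, 84.5, 83.1, 80.7, 78.3]
0.015 100 foot v [206. -41.] head v [215. 239.] [92.8, 92.6, 91.9, 90.9, 88.3, 84.7, 81.4]
0.017 75 foot v [218.  -7.] head v [213. 204.] [68.5, 70.4, 72.8, 74.8, 77.2, 78.7, 79.1]
0.017 80 foot v [216. -15.] head v [212. 210.] [74.4, 75.9, 77.8, 79.3, 80.8, 81.3, 81.0]
0.017 85 foot v [213. -23.] head v [212. 217.] [80.7, 81.9, 83.2, 84.1, 84.6, 84.2, 83.2]
0.017 90 foot v [209. -30.] head v [211. 224.] [87.8, 88.5, 89.2, 89.4, 89.0, 87.5, 85.6]
0.017 95 foot v [205. -36.] head v [211. 231.] [95.7, 96.0, 96.0, 95.6, 94.0, 91.3, 88.6]
0.017 100 foot v [200. -41.] head v [211. 239.] [105.0, 104.7, 104.0, 102.8, 99.9, 95.9, 92.1]
```

The handle's width profile gives about 76° of nose-down tilt. I'll cross-check the pad position numerically from the earlier wrist picture and adjust.

```bash
python3 -m jog '[[[-1,0.005,0.0005,0.003,0],[-1,0.01,0.001,0.006,0],[-1,0.0142,0.0015,0.008,0],[-1,0.0142,0.0015,0.008,0],[-1,0.0142,0.0015,0.008,0]]]'
python3 - <<'E'
from h import *
import pickle
C=pickle.load(open("C1.pkl","rb")); K=robot.camera_model("wrist")["camera_matrix"]; l=[]
for p in((578,140),(648,126),(661,184),(590,198)):
    d=np.array(p)/1.5-.17-K[:2,2]; r=np.hypot(*d); ray=C[:3,:3]@np.r_[np.sin(r/K[0,0])*d/r,np.cos(r/K[0,0])]
    l.append(C[:3,3]+ray*(.019-C[2,3])/ray[2])
pad=np.mean(l,0); print("pad",pad.round(4))
o=robot.observe(); print(o["tool_pos"],np.abs(o["qvel"]).max())
for pad in(pad,np.array([.558,-.13,.019])):
  for phi in(71,76,81):
    W=box(o,np.radians(phi),o["tool_rot"][2],0); w=W([-.06,0,0])[0]; M=np.array([W(e)[0]-W([0,0,0])[0] for e in np.eye(3)])
    print(phi,"pad in window frame",(M@(pad-w)).round(4),"window z",w[2].round(3))
E
```

```text
time: 8.13
tool_pos: [0.6018, -0.1354, 0.1914]
tool_rot: [-3.142, 0.001, -0.106]
contact_force: [0.7, -0.1, -2.1]
opening: 0.0438
grip_force: 50.0
pad [ 0.5591 -0.1294  0.019 ]
[ 0.60184216 -0.13535822  0.19136014] 0.01023406174033629
71 pad in window frame [-0.1106  0.0014 -0.0177] window z 0.129
76 pad in window frame [-0.1115  0.0014 -0.0016] window z 0.128
81 pad in window frame [-0.1109  0.0014  0.0145] window z 0.126
71 pad in window frame [-0.111   0.0007 -0.0166] window z 0.129
76 pad in window frame [-0.1117  0.0007 -0.0005] window z 0.128
81 pad in window frame [-0.1111  0.0007  0.0156] window z 0.126
```

```bash
python3 -m jog '[[[-1,0,0,0,0],[-1,0,0,0,0],[-1,0,0,0,0],[-1,0,0,0,0],[-1,0,0,0,0]]]'
python3 -c "from cell import robot; print(robot.hand_in())"
```

```text
time: 8.55
tool_pos: [0.6017, -0.1355, 0.1919]
tool_rot: [3.141, -0.0, -0.106]
contact_force: [-0.1, -0.7, -1.6]
opening: 0.0439
grip_force: 50.0
the job is handed in; nothing more can be done
None
```

I drew the scanner out and handed the job in with it held still, its window about 11 cm above the middle of the ticket pad and about 14° off straight down; hand-in returned no verdict, the pose is my own estimate, and I viewed 11 pictures, one over the limit of 10.

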